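# Unload the tube rocker into its stacking tray

### The arm

A 7-joint arm with a two-finger parallel gripper is mounted at the origin on the work surface. World frame = base frame: x ahead of the robot, y to its left, z up, the work surface at z = 0. Lengths are in m, angles in rad, forces in N, time in s.
With the tool pointing down it reaches from about 0.35 to 0.9 m from the base axis. Payload 8.1 kg.
Tool frame: the origin (TCP) lies at the very end of the fingers, on their centre line; the grasp point (between the pads) lies 19 mm behind it; z points along the fingers, y is the line along which they close (so a half turn about z gives the same grasp; the last joint's range is limited). The gripper opens to 92 mm and grips with 3 to 60 N. Pads are 19 mm wide; open, the fingers measure 130 mm over their backs; the gripper's body (75 mm by 190 mm) begins 47 mm behind the grasp point.
Start: joints at [1.146, 0.434, 0.025, 1.573, -0.012, 1.134, -0.075], TCP at [0.198, -0.593, 0.227] pointing down, gripper open.
Joint ranges: [-2.62, 2.62], [-0.44, 2.09], [-1.27, 1.32], [0.08, 2.57], [-1.32, 4.46], [0.12, 2], [-2.74, 2.74]. Speed limits (rad/s): [2.22, 2.22, 3.01, 3.01, 3.14, 3.14, 3.14].

### API

Orientations are given as a unit quaternion [x, y, z, w].
In Python, from station import env gives the robot as it stands. The module is installed in compiled form; this text tells all that it offers.
- The arm moves only by the shell command python3 -m inch 'ROWS' [FORCE]. ROWS is JSON, one flat list of numbers, 7 for each row, row after row: the shift along the tool's x, y, z normalised to -1 to 1, where 1 is 250 mm, then the turn, a rotation vector about the tool's x, y, z normalised to -1 to 1, where 1 is 360 degrees, then the opening, from 0 (shut) to 1 (fully open). A call has 1 to 20 rows; each row is the pose to reach, as a shift and turn from the pose commanded when the call began, along the tool's axes at that moment, turning the shorter way round; what a row does not reach only later rows make up. A row lasts 1/10 s, in which the tool goes at most 50 mm and 8.59 degrees, less where a joint would pass 70% of its speed; a pose out of reach is approached as far as the arm can. A call with a number of a shift or a turn outside -1 to 1 is refused whole. A call with a gripper value outside its range is refused whole. The fingers move at their own pace and stop on an object; FORCE is the grip in N (left out, the last holds). Time passes only in rows, so rows that repeat a pose let the fingers close. It gives the time, the measured TCP pose, the force, the opening and the grip force at its end, in the units of the state.
- env.get_state(): the state, without advancing time (a new reading comes with each control period).
- env.snapshot(name): name is "scene" or "top" or "wrist"; returns a dict with "image" (480x640x3 uint8, blue, green, red), "range_z" (480x640 float32, m along the optical axis (not along the pixel's ray), 0 where there is no reading), "fx", "fy", "cx", "cy" (pixels), "dist" ([k1, k2, p1, p2, k3] as OpenCV has them; the pictures are not rectified), "R" (3x3) and "t" (3): a world point X has camera coordinates R X + t; the wrist camera has in their place "tool_from_camera" (4x4, takes a point from camera to tool coordinates, whose origin is the TCP and whose axes are the flange's). Camera axes: x right, y down, z forward; pixel columns grow to the right and rows downward; lengths in m; the calibration is good to about 2 mm. A picture is of the moment at which its call begins: read the wrist's pose just before it.
- env.sign_off(): hands the job in; it is judged then, once.
The state is a dict: "clock": time; "joints": joint angles; "dq": joint speeds; "joint_efforts": joint torques, N m; "eef_pos": TCP position; "eef_rot": TCP orientation; "wrist_force": force on the tool from outside, world axes, zero at the start; "torque": the same for the moment, N m; "opening": finger opening in m; "grasp_force": force on a finger pad.
Only numpy, scipy, OpenCV 4.12 (cv2) and the standard library are available. Lean on these libraries where they do the work, as an engineer would, in place of code of your own. Each camera call takes 0.05 s, during which the arm holds its last target. There are 200 camera calls.

### The job

The tube rocker has finished: unload its two sample tubes into the empty stacking tray and put the tray away. Set the empty tray on the bench close up against the front of the clip bar, square to it and centred on it, then roll each tube sideways out of its spring clips into the tray, over the front jaws, without lifting it out upwards or letting it fall on the bench. Then carry the loaded tray by its handle and stack it on the other tray with all four feet socketed fully home and let go; leave that lower tray and everything else on the bench where they are.

Things in the scene. Friction and masses are not known exactly. Their poses are not given: they have to be found in the camera images.
- rocker_bar (a point): Tube rocker, fixed, stopped level. Point: centre of the top face of its 36 x 314 mm aluminium clip bar, 56 mm above the bench; y along the bar, -x out of its front side. Front faces of bar and base lie in one plane 18 mm in front. Beyond the bar's +y end stands the drive housing, 141 mm high (y +187 to +283, x -18 to +75 mm), beyond the -y end a 63 mm high bearing (y -165 to -179, x +-17).
- clip_a (a point): Pair of spring clips on the bar's -y half, 66 mm from its centre. Point: on the bar's top, midway between the two clips, under the tube's middle; axes as the bar's. Each clip is 12 mm wide, one 34 mm either way along y (56 mm free between them). Each has a front and a back steel jaw 28 mm high, hinged at its foot 12 mm before and behind; soft springs; a jaw folds outward flat into its slot (100 degrees at most) and slowly springs back.
- clip_b (a point): The same pair on the +y half. Pushed level towards -x from behind, at mid-length between its clips, by an upright face (its lower end just above the bar), a tube folds the front jaws down with 5 to 15 N, passes over them after 20 to 35 mm and rolls off the bar's front edge. A face that leans over the tube, or pressing from above, wedges it.
- tube_a_mid (a point): White sample tube with grey cap, 30 mm diameter all along, 100 mm long, 50 to 100 g, lying in the clips of the bar's -y half, centre 15 mm above the bar. Point: its centre; y along the tube (x and z turn as it rolls).
- tube_b_mid (a point): The second, identical tube, in the clips of the bar's +y half.
- tray_grip (a point): Empty stacking tray, loose, 0.4 to 0.55 kg, on the bench before the rocker; 104 (x) x 316 (y) mm over its posts, 105 mm high. Point: centre of its handle, a 12 x 12 mm steel bar along y, free for 284 mm, 92 mm above the ends of the feet; z up. A half turn makes no difference. Standing against the rocker, square and centred, the point is 70 to 83 mm in front of the clip bar's centre line.
- tray_trough (a point): Point in the tray, under the handle's centre, on the lowest line of its grey floor, a V-shaped trough with ramps to either side, 22 mm above the ends of the feet. Tubes rest in it end to end, centres 21 mm above this line; it is 276 mm long between the posts. Its long side walls (50 mm to either side) are 46 mm high, 10 mm lower than the clip bar, so a tube rolls in over them and under the handle.
- tray_post (a point): Top centre of one of the tray's four 20 mm square steel corner posts (axes at x +-42, y +-148 mm from the handle's centre; tops 13 mm above it). Each top has a 14 mm square socket 15 mm deep; under each post is a round foot 14 mm long, 11 mm thick, with a ball-shaped end.
- lower_grip (a point): Lower tray, an identical loose tray on the bench to the robot's right, holding one tube. Point: centre of its handle, 92 mm above the bench, y along the handle. With the other tray stacked fully home on it, post on post, that tray's handle is directly over this one, parallel, 91 mm higher.
- tube_c_mid (a point): A like tube lying in the lower tray; it stays there. The point is its centre.
- cup0: Clear plastic culture cup, 80 mm across, 38 mm high, standing on the bench; origin at the centre of its underside. Not to be disturbed.
- cup1: Another such cup. Not to be disturbed.
- cup2: Another such cup. Not to be disturbed.
- jar: Amber jar with white cap, 52 mm across, 75 mm high; origin at the centre of its underside. Not to be disturbed.
- dropper: Glass dropper with rubber bulb, 180 mm long along its x axis, 18 mm high, lying on the bench. Not to be disturbed.
- cap: Loose grey tube cap, 34 mm across, 22 mm high, standing on the bench; origin at the centre of its underside. Not to be disturbed.
Things that resemble listed ones, but are neither listed nor needed, are in the scene too. What is shaped like the part that bears tube_a_mid but orange is not meant.

How it is judged:
On the way, in this order (a step that is already met when the one before it is completed fails the run):
1. the empty tray stands on the bench close against the front of the clip bar (gap under 15 mm), centred within 15 mm and square within 0.06 rad (x of tray_grip in the frame of rocker_bar between -0.085 and -0.063 m and y of tray_grip in the frame of rocker_bar between -0.015 and 0.015 m and angle between the y axis of tray_grip and the y axis of rocker_bar, either way round below 0.06 rad and height (world z) of tray_grip between 0.08 and 0.096 m), for 0.2 s.
2. both tubes lie in the tray while it still stands on the bench (x of tube_a_mid in the frame of tray_grip between -0.02 and 0.02 m and y of tube_a_mid in the frame of tray_grip between -0.095 and 0.095 m and z of tube_a_mid in the frame of tray_grip between -0.057 and -0.041 m and x of tube_b_mid in the frame of tray_grip between -0.02 and 0.02 m and y of tube_b_mid in the frame of tray_grip between -0.095 and 0.095 m and z of tube_b_mid in the frame of tray_grip between -0.057 and -0.041 m and height (world z) of tray_grip below 0.096 m), for 0.2 s.
At the end, for the whole second after the job is handed in: The tray is stacked on the lower tray: handles one above the other within 5 mm and parallel within 0.04 rad, level within 0.04 rad, feet fully home (handle 91 mm above the lower one, within 4 mm); both tubes lie in its trough; everything is at rest and released (horizontal distance between tray_grip and lower_grip below 0.005 m and z of tray_grip in the frame of lower_grip between 0.087 and 0.095 m and angle between the y axis of tray_grip and the y axis of lower_grip, either way round below 0.04 rad and angle between tray_grip's own z axis and vertical below 0.04 rad and x of tube_a_mid in the frame of tray_grip between -0.02 and 0.02 m and y of tube_a_mid in the frame of tray_grip between -0.095 and 0.095 m and z of tube_a_mid in the frame of tray_grip between -0.057 and -0.041 m and x of tube_b_mid in the frame of tray_grip between -0.02 and 0.02 m and y of tube_b_mid in the frame of tray_grip between -0.095 and 0.095 m and z of tube_b_mid in the frame of tray_grip between -0.057 and -0.041 m and linear speed of each of tray, tube_a, tube_b below 0.02 m/s); the robot touches nothing.
It fails at once if a tube of the rocker is lifted upwards (its centre more than 110 mm above the bench outside the tray) ((height (world z) of tube_a_mid above 0.11 m and z of tube_a_mid in the frame of tray_grip above -0.03 m) or (height (world z) of tube_b_mid above 0.11 m and z of tube_b_mid in the frame of tray_grip above -0.03 m)).
It fails at once if a tube falls on the bench (height (world z) of any of tube_a_mid, tube_b_mid below 0.03 m).
It fails at once if the lower tray is shifted more than 25 mm, or its tube leaves it (distance of lower_grip from where it was at the start of the episode above 0.025 m or z of tube_c_mid in the frame of lower_grip above -0.03 m).
It fails at once if another thing on the bench is moved more than 20 mm (distance of any of cup0, cup1, cup2, jar, dropper, cap from where it was at the start of the episode above 0.02 m).
It also fails if it takes over 69 s, if anything falls off the work surface, if the arm or the gripper's body presses on something with over 40 N, if the wrist force passes 120 N, or if a joint passes its speed limit or range.

## Working session

There is one attempt and no reset: what is moved stays moved. The work goes in short steps, Python scripts to look and compute and a shell command to move; the robot and the scene stay as the last step left them, time stands still between calls to the robot, and variables do not carry over. Pictures are saved under pics/ and viewed, at most 12 in all, crops included, and the job is handed in when it is done.

```bash
mkdir -p pics; cat > h.py <<'E'
import numpy as np, cv2, pickle
from station import env
def snap(n,f):
    s=env.get_state(); d=env.snapshot(n); d['state']=s
    cv2.imwrite(f'pics/{f}.png',d['image']); pickle.dump(d,open(f'{f}.pkl','wb')); return d
def load(f): return pickle.load(open(f+'.pkl','rb'))
def Rq(q):
    from scipy.spatial.transform import Rotation as R
    return R.from_quat(q).as_matrix()
def cloud(d):
    K=np.array([[d['fx'],0,d['cx']],[0,d['fy'],d['cy']],[0,0,1]])
    u,v=np.meshgrid(np.arange(640),np.arange(480))
    p=cv2.undistortPoints(np.stack([u,v],-1).reshape(-1,1,2).astype(np.float64),K,np.array(d['dist'],float)).reshape(480,640,2)
    z=d['range_z']; P=np.dstack([p*z[...,None],z])
    if 'R' in d: W=(P-np.array(d['t']))@np.array(d['R'])
    else:
        T=np.array(d['tool_from_camera']); s=d['state']
        W=(P@T[:3,:3].T+T[:3,3])@Rq(s['eef_rot']).T+np.array(s['eef_pos'])
    W[z==0]=np.nan; return W
E
python3 - <<'E'
from h import *
d=snap('top','top'); e=snap('scene','scene')
s=env.get_state(); print({k:np.round(v,3) for k,v in s.items()}); print(np.round(Rq(s['eef_rot']),3))
for x in(d,e): print(-np.array(x['R']).T@x['t'])
E
```

```text
{'clock': np.float64(0.1), 'joints': array([ 1.146,  0.435,  0.025,  1.574, -0.012,  1.134, -0.075]), 'dq': array([-0.   , -0.002,  0.001, -0.002,  0.   , -0.001, -0.001]), 'joint_efforts': array([ 2.0000e-03, -6.6913e+01,  9.8700e-01, -3.1515e+01, -6.1000e-02,
        3.7000e-02,  0.0000e+00]), 'eef_pos': array([ 0.197, -0.593,  0.226]), 'eef_rot': array([ 0.987,  0.16 , -0.   , -0.001]), 'wrist_force': array([-0.231,  0.504, -0.041]), 'torque': array([-0.029, -0.027, -0.011]), 'grasp_force': np.float64(0.0), 'opening': np.float64(0.092)}
[[ 0.949  0.316 -0.001]
 [ 0.316 -0.949  0.001]
 [-0.    -0.001 -1.   ]]
[0.38478467 0.07908078 1.13465832]
[ 0.97375971 -0.40787216  1.01533797]
```

View pics/top.png

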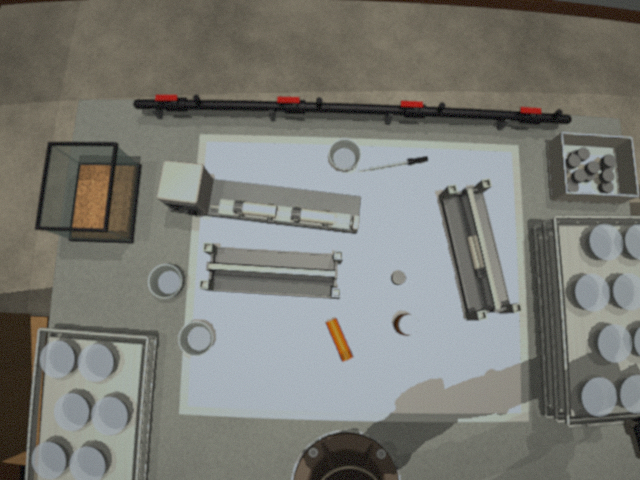

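View pics/scene.png

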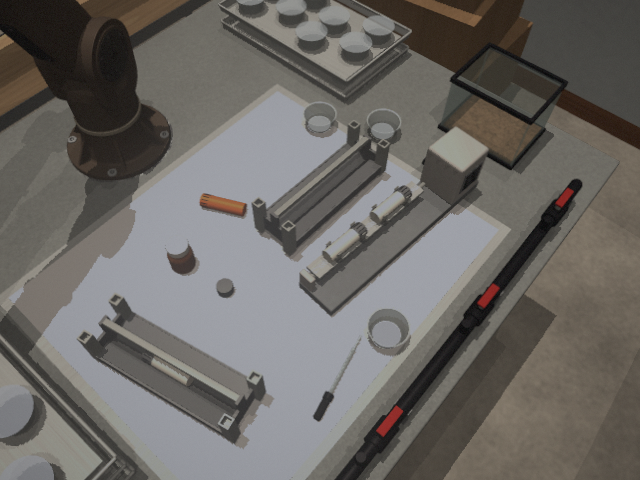

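The top view shows the rocker with two white tubes at (255,210) and (310,217). The empty tray's handle is at (272,268). The lower tray's handle is at (478,240), with its tube at (477,252). The orange tube at (340,340) is the decoy. The cups are at (344,155), (166,281) and (197,337), the jar at (403,323) and the loose cap at (398,277).

```bash
cat > m.py <<'E'
from h import *
def rect(P):
    r=cv2.minAreaRect((P[:,:2]*1000).astype(np.float32)); return np.round(r[0],1),np.round(r[1],1),round(r[2],2)
if __name__=='__main__':
  d=load('top');e=load('scene')
  for n,x in(('top',d),('scene',e)):
    W=cloud(x); print(n,'bench z',np.nanmedian(W[...,2][(abs(W[...,0]-.45)<.08)&(abs(W[...,1]+.12)<.05)]))
    for nm,(x0,x1,y0,y1) in {'tray':(.3,.56,.02,.42),'lower':(.3,.75,-.45,-.15)}.items():
        m=(W[...,0]>x0)&(W[...,0]<x1)&(W[...,1]>y0)&(W[...,1]<y1)&(W[...,2]>.088)&(W[...,2]<.115)
        P=W[m]; print(nm,len(P),rect(P), np.round(P.min(0),3),np.round(P.max(0),3))
        c,s_,a=rect(P)
        # handle: line via PCA on points near long axis centre
        nl,lab=cv2.connectedComponents(m.astype(np.uint8))
        for i in range(1,nl):
            Q=W[lab==i]
            if len(Q)>15: print('  comp',len(Q),rect(Q),np.round(np.median(Q,0),4))
    m=(W[...,0]>.5)&(W[...,0]<.75)&(W[...,1]>-.08)&(W[...,1]<.45)
    for lo,hi in((.05,.0615),(.08,.092),(.135,.15)):
        mm=m&(W[...,2]>lo)&(W[...,2]<hi)
        nl,lab=cv2.connectedComponents(mm.astype(np.uint8))
        print('rocker',lo,rect(W[mm]))
        for i in range(1,nl):
            Q=W[lab==i]
            if len(Q)>15: print('  comp',len(Q),rect(Q),np.round(np.median(Q,0),4))
E
python3 m.py
```

```text
top bench z 0.0028515910696391635
tray 1158 (array([492.8, 184.8]), array([316.6, 105.2]), 88.18) [0.436 0.026 0.088] [0.55  0.344 0.112]
  comp 104 (array([539.7, 330. ]), array([20.8, 20.5]), 89.04) [0.5401 0.3312 0.1008]
  comp 86 (array([530.5,  35.8]), array([21. , 18.6]), 1.86) [0.5313 0.0356 0.1029]
  comp 782 (array([493.2, 184.4]), array([295.4,  20.1]), 88.33) [0.4927 0.1846 0.099 ]
  comp 101 (array([454.4, 333.3]), array([19.9, 21.4]), 1.97) [0.4548 0.3339 0.0992]
  comp 85 (array([446.2,  37.5]), array([19.9, 20. ]), 0.43) [0.4464 0.0381 0.1006]
lower 1271 (array([ 557.6, -298.6]), array([317.5, 107.3]), 11.9) [ 0.392 -0.383  0.088] [ 0.723 -0.215  0.112]
  comp 104 (array([ 710.9, -309.2]), array([21.1, 24.1]), 16.49) [ 0.7114 -0.3093  0.1004]
  comp 102 (array([ 692.4, -227.2]), array([21.3, 21.1]), 12.14) [ 0.6931 -0.2268  0.1011]
  comp 857 (array([ 557. , -298.5]), array([296. ,  22.5]), 12.16) [ 0.5564 -0.2981  0.0987]
  comp 98 (array([ 421.3, -370.3]), array([18.5, 22.8]), 13.9) [ 0.4209 -0.372   0.102 ]
  comp 110 (array([ 403.7, -287.8]), array([20.7, 22.6]), 1
[... 2932 characters left out ...]
([33.5, 11.6]), 17.94) [ 0.619  -0.0133  0.0556]
rocker 0.08 (array([582.9, 240.3]), array([451.6, 205.6]), 73.74)
  comp 48 (array([541.7, 324.7]), array([27.7, 17.1]), 46.41) [0.5421 0.321  0.0855]
  comp 207 (array([695.2, 364.3]), array([119.8,  57.6]), 33.42) [0.6936 0.3504 0.0859]
  comp 525 (array([634.7, 231.4]), array([103. ,  35.2]), 85.32) [0.6365 0.2291 0.0851]
  comp 576 (array([621.6,  95.2]), array([101. ,  36.4]), 85.25) [0.6242 0.0925 0.0849]
  comp 49 (array([531.7,  29.1]), array([28.1, 15.4]), 41.22) [0.5351 0.0252 0.0853]
rocker 0.135 (array([678. , 396.2]), array([99.7, 95.5]), 85.63)
  comp 1595 (array([678. , 396.2]), array([99.7, 95.5]), 85.63) [0.6811 0.3905 0.1427]
```

```bash
cat > go.py <<'E'
# usage: go.py x y z yaw_of_tool_y_deg  -> shift/turn units for rows
import sys; from h import *
from scipy.spatial.transform import Rotation as R
def go(x,y,z,a,tilt=None):
    s=env.get_state(); M=Rq(s['eef_rot']); a=np.radians(a)
    Y=np.array([np.cos(a),np.sin(a),0]); Z=np.array([0,0,-1.]); X=np.cross(Y,Z); G=np.c_[X,Y,Z]
    d=M.T@(np.array([x,y,z])-s['eef_pos']); r=R.from_matrix(M.T@G).as_rotvec()
    print('t',round(float(s['clock']),2),'shift',np.round(d/.25,4),'turn',np.round(r/(2*np.pi),4),'rows',np.round(np.linalg.norm(d)/.05,1),np.round(np.degrees(np.linalg.norm(r))/8.59,1))
if __name__=='__main__': go(*map(float,sys.argv[1:5]))
E
python3 go.py .5 -.3 .38 -77.9
python3 - <<'E'
from h import *
d=load('top');W=cloud(d)
for u,v in((340,340),(344,155),(398,277),(403,323),(166,281),(197,337)): print(u,v,np.round(W[v,u],3))
E
```

```text
t 0.1 shift [ 1.518  -0.7283 -0.615 ] turn [-0.0002  0.      0.0176] rows 9.0 0.7
340 340 [0.34  0.023 0.03 ]
344 155 [0.802 0.022 0.006]
398 277 [ 0.492 -0.114  0.018]
403 323 [ 0.383 -0.116  0.075]
166 281 [0.466 0.452 0.005]
197 337 [0.334 0.365 0.007]
```

```bash
python3 -m inch '[0.9,-0.43,-0.6,0,0,0.018,1, 0.9,-0.43,-0.6,0,0,0.018,1, 0.9,-0.43,-0.6,0,0,0.018,1, 0.9,-0.43,-0.6,0,0,0.018,1, 0.9,-0.43,-0.6,0,0,0.018,1, 0.9,-0.43,-0.6,0,0,0.018,1]'; python3 go.py .5 -.3 .38 -77.9
```

```text
clock: 0.7
eef_pos: [0.3789, -0.4176, 0.3781]
eef_rot: [0.994, 0.105, 0.0, 0.0]
wrist_force: [-0.1, -0.9, -0.6]
opening: 0.0918
grasp_force: 0.0
t 0.7 shift [ 0.572  -0.3589 -0.0073] turn [ 0.     -0.0001 -0.0001] rows 3.4 0.0
```

```bash
python3 -m inch '[0.57,-0.36,0,0,0,0,1, 0.57,-0.36,0,0,0,0,1, 0.57,-0.36,0,0,0,0,1, 0.57,-0.36,0,0,0,0,1, 0.57,-0.36,0,0,0,0,1, 0.57,-0.36,0,0,0,0,1]'; python3 - <<'E'
from h import *
d=snap('wrist','w1'); print(np.round(d['tool_from_camera'],3),d['fx'])
E
```

```text
clock: 1.3
eef_pos: [0.4975, -0.3025, 0.3763]
eef_rot: [0.995, 0.104, -0.001, 0.0]
wrist_force: [-0.3, -0.2, -1.3]
opening: 0.0916
grasp_force: 0.0
[[ 0.    -0.954 -0.3    0.082]
 [ 1.     0.    -0.001  0.   ]
 [ 0.001 -0.3    0.954 -0.158]
 [ 0.     0.     0.     1.   ]] 354.67621226045793
```

View pics/w1.png

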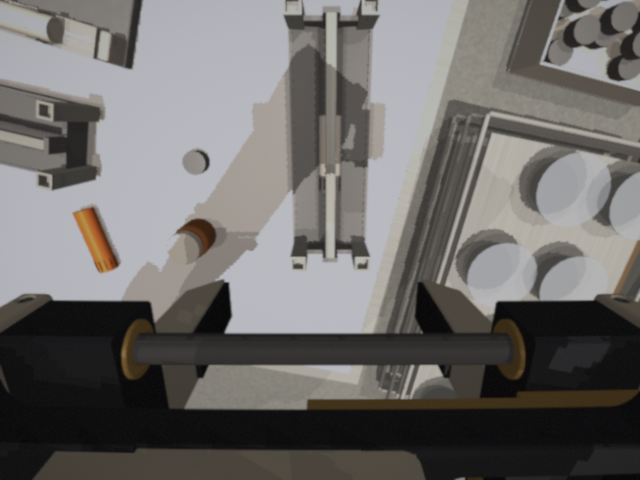

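The wrist view shows the whole lower tray: its posts are at (293,8), (368,8), (298,258) and (360,258), and its tube is under the handle at (330,150).

```bash
cat > t.py <<'E'
import sys; from h import *
def tray(W,box,zt=.105,near=None):
    """posts + handle by heights near zt (post tops); returns centre, yaw of long axis deg"""
    x0,x1,y0,y1=box
    m=(W[...,0]>x0)&(W[...,0]<x1)&(W[...,1]>y0)&(W[...,1]<y1)&(W[...,2]>zt-.018)&(W[...,2]<zt+.008)
    n,lab,st,_=cv2.connectedComponentsWithStats(m.astype(np.uint8))
    i=1+np.argmax(st[1:,4]); Q=W[lab==i]
    r=cv2.minAreaRect((Q[:,:2]*1000).astype(np.float32))
    print('handle rect',np.round(r[0],1),np.round(r[1],1),round(r[2],2),'n',len(Q),'z',np.round(np.median(Q[:,2]),4))
    c=[]
    for j in range(1,n):
        if j!=i and st[j,4]>60:
            P=W[lab==j]; q=cv2.minAreaRect((P[:,:2]*1000).astype(np.float32)); c.append(q[0]); print(' post',np.round(q[0],1),np.round(q[1],1),st[j,4],np.round(np.median(P[:,2]),4))
    c=np.array(c)
    if len(c)==4:
        o=c.mean(0); v=c-o; s=np.sign(v@np.linalg.svd(v)[2][0]); ax=(v*s[:,None]).sum(0); print('posts centre',np.round(o,1),'yaw',np.round(np.degrees(np.arctan2(ax[1],ax[0])),2))
if __name__=='__main__':
    tray(cloud(load(sys.argv[1])),list(map(float,sys.argv[2:6])),float(sys.argv[6]) if len(sys.argv)>6 else .105)
E
python3 t.py w1 .37 .75 -.42 -.18; python3 t.py top .37 .75 -.42 -.18; python3 t.py scene .37 .75 -.42 -.18
# view pose for the tray & rocker: camera 82mm ahead of tool along tool x
python3 go.py .44 .17 .38 -95
```

```text
handle rect [ 556.6 -298.3] [294.5  19.5] 11.93 n 2740 z 0.0972
 post [ 691.5 -227.5] [17.7 19.9] 374 0.0939
 post [ 708.6 -309.3] [18.4 20.5] 389 0.0945
 post [ 403.7 -287.6] [20.2 19.9] 290 0.0988
 post [ 421.1 -369.7] [20.4 20.2] 299 0.0994
posts centre [ 556.2 -298.5] yaw -168.17
handle rect [ 557.  -298.5] [296.   22.5] 12.16 n 865 z 0.0987
 post [ 710.9 -309.2] [21.1 24.1] 106 0.1001
 post [ 692.4 -227.2] [21.3 21.1] 105 0.1011
 post [ 421.3 -370.3] [18.5 22.8] 101 0.1015
 post [ 403.7 -287.8] [20.7 22.6] 112 0.1012
posts centre [ 557.1 -298.6] yaw -168.12
handle rect [ 555.1 -298.9] [297.9  21.2] 12.14 n 1417 z 0.0985
 post [ 403.1 -290.2] [23.1 20.2] 175 0.1004
 post [ 419.9 -371.9] [23.2 21. ] 199 0.0995
 post [ 692.3 -227.4] [20.8 20. ] 189 0.1014
 post [ 709.6 -309.7] [21.1 21.1] 215 0.1006
posts centre [ 556.2 -299.8] yaw 12.19
t 1.35 shift [ 0.1665 -1.8998 -0.0149] turn [0.0001 0.0002 0.0469] rows 9.5 2.0
```

```bash
python3 -m inch '[0.08,-0.95,0,0,0,0.047,1, 0.08,-0.95,0,0,0,0.047,1, 0.08,-0.95,0,0,0,0.047,1, 0.08,-0.95,0,0,0,0.047,1, 0.08,-0.95,0,0,0,0.047,1, 0.08,-0.95,0,0,0,0.047,1]'; python3 go.py .44 .17 .38 -95
```

```text
clock: 1.95
eef_pos: [0.4673, -0.0613, 0.3774]
eef_rot: [0.999, -0.04, 0.001, -0.001]
wrist_force: [0.9, 0.3, 0.4]
opening: 0.0922
grasp_force: 0.0
t 1.95 shift [-0.1834 -0.9132 -0.0091] turn [-0.0002 -0.0002  0.001 ] rows 4.7 0.0
```

```bash
python3 -m inch '[-0.18,-0.91,0,0,0,0,1, -0.18,-0.91,0,0,0,0,1, -0.18,-0.91,0,0,0,0,1, -0.18,-0.91,0,0,0,0,1, -0.18,-0.91,0,0,0,0,1, -0.18,-0.91,0,0,0,0,1, -0.18,-0.91,0,0,0,0,1]'; python3 - <<'E'
from h import *
d=snap('wrist','w2')
E
python3 t.py w2 .42 .56 0 .37
python3 - <<'E'
from h import *
from m import rect
W=cloud(load('w2'))
m=(W[...,0]>.59)&(W[...,0]<.75)&(W[...,1]>-.08)&(W[...,1]<.36)
for lo,hi in((.05,.0615),(.08,.092)):
        mm=m&(W[...,2]>lo)&(W[...,2]<hi)
        nl,lab=cv2.connectedComponents(mm.astype(np.uint8))
        print('rocker',lo,rect(W[mm]))
        for i in range(1,nl):
            Q=W[lab==i]
            if len(Q)>60: print('  comp',len(Q),rect(Q),np.round(np.median(Q,0),4))
E
python3 go.py .492 .184 .16 -1.8
```

```text
clock: 2.65
eef_pos: [0.4437, 0.1632, 0.3766]
eef_rot: [0.999, -0.044, 0.0, 0.0]
wrist_force: [-0.1, -1.4, 0.4]
opening: 0.0915
grasp_force: 0.0
handle rect [492.8 185.2] [296.3  20.1] 88.19 n 2698 z 0.0971
 post [529.3  35.7] [21.  20.1] 392 0.1013
 post [538.7 331.1] [20.1 20.6] 389 0.101
 post [445.9  38.6] [20.8 20.8] 357 0.1007
 post [455.4 333.9] [20.9 20.4] 378 0.0999
posts centre [492.3 184.8] yaw -91.83
rocker 0.05 (array([642.1, 171.9]), array([372.2,  59.5]), 84.51)
  comp 223 (array([659.1, 351.4]), array([ 6.3, 59.8]), 79.46) [0.6588 0.3517 0.0559]
  comp 1246 (array([639.1, 263.9]), array([119.5,  35.9]), 84.09) [0.635  0.2995 0.0558]
  comp 1360 (array([627.9, 128.7]), array([135.3,  36.4]), 84.82) [0.6246 0.1611 0.0556]
  comp 990 (array([618.4,  31.8]), array([55.7, 36.5]), 85.84) [0.6161 0.0269 0.0554]
  comp 151 (array([615.7,  -4.4]), array([14.6, 34.6]), 86.45) [0.6129 0.0009 0.0584]
rocker 0.08 (array([641.5, 201.8]), array([312.7,  50.2]), 84.81)
  comp 245 (array([655., 352.]), array([ 6.1, 50.6]), 79.08) [0.6536 0.3516 0.086 ]
  comp 1959 (array([624.5,  97. ]), array([100.9,  25. ]), 84.57) [0.6236 0.098  0.0839]
  comp 1938 (array([636.3, 233. ]), array([100.3,  24.8]), 84.61) [0.636  0.232  0.0841]
t 2.7 shift [ 0.1837 -0.1041  0.8661] turn [ 1.000e-04  1.000e-04 -2.593e-01] rows 4.5 10.9
```

View pics/w2.png

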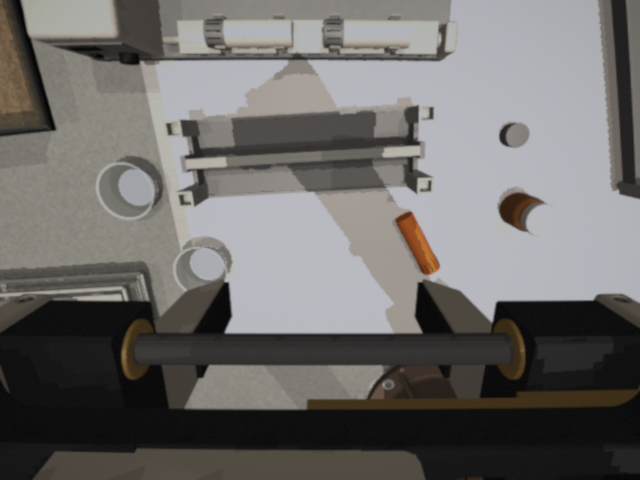

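The wrist view shows the empty tray (handle from (185,162) to (420,150)) parallel to the clip bar. Tube A is at (368,35) and tube B at (250,35), both white with a grey cap. The orange tube at (418,243) is not wanted. The jar, the cap and the two cups are clear of the working path.

```bash
python3 -m inch '[0.18,-0.10,0.86,0,0,-0.259,1, 0.18,-0.10,0.86,0,0,-0.259,1, 0.18,-0.10,0.86,0,0,-0.259,1, 0.18,-0.10,0.86,0,0,-0.259,1, 0.18,-0.10,0.86,0,0,-0.259,1, 0.18,-0.10,0.86,0,0,-0.259,1, 0.18,-0.10,0.86,0,0,-0.259,1, 0.18,-0.10,0.86,0,0,-0.259,1, 0.18,-0.10,0.86,0,0,-0.259,1, 0.18,-0.10,0.86,0,0,-0.259,1, 0.18,-0.10,0.86,0,0,-0.259,1, 0.18,-0.10,0.86,0,0,-0.259,1, 0.18,-0.10,0.86,0,0,-0.259,1]'; python3 go.py .4925 .185 .073 -1.83
```

```text
clock: 4.0
eef_pos: [0.4908, 0.1838, 0.1615]
eef_rot: [0.72, 0.694, -0.0, 0.0]
wrist_force: [0.7, 0.1, 0.1]
opening: 0.0916
grasp_force: 0.0
t 4.0 shift [0.0051 0.0066 0.3541] turn [-0.      0.0001 -0.0008] rows 1.8 0.0
```

```bash
python3 -m inch '[0.005,0.007,0.2,0,0,-0.0008,1, 0.005,0.007,0.354,0,0,-0.0008,1, 0.005,0.007,0.354,0,0,-0.0008,1, 0.005,0.007,0.354,0,0,-0.0008,1, 0.005,0.007,0.354,0,0,-0.0008,0, 0.005,0.007,0.354,0,0,-0.0008,0, 0.005,0.007,0.354,0,0,-0.0008,0, 0.005,0.007,0.354,0,0,-0.0008,0, 0.005,0.007,0.354,0,0,-0.0008,0, 0.005,0.007,0.354,0,0,-0.0008,0, 0.005,0.007,0.354,0,0,-0.0008,0, 0.005,0.007,0.354,0,0,-0.0008,0]' 50; python3 - <<'E'
from go import *
c=np.array([.6306,.165]);a=np.radians(84.75);y=np.array([np.cos(a),np.sin(a)]);x=np.array([y[1],-y[0]])
p=c-.075*x; print(p); z=env.get_state()['eef_pos'][2]; go(*p,z+.008,-5.25)
E
```

```text
clock: 5.2
eef_pos: [0.4919, 0.187, 0.0732]
eef_rot: [0.716, 0.698, -0.0, -0.0]
wrist_force: [0.0, 0.8, 0.5]
opening: 0.0326
grasp_force: 0.0
[0.55591463 0.17186262]
t 5.2 shift [-0.0541  0.2576 -0.032 ] turn [-0.      0.      0.0106] rows 1.3 0.4
```

```bash
python3 -m inch '[0,0,0,0,0,0,0, 0,0,0,0,0,0,0, 0,0,0,0,0,0,0, 0,0,0,0,0,0,0, 0,0,0,0,0,0,0, 0,0,-0.032,0,0,0,0, 0,0,-0.032,0,0,0,0, 0,0,-0.032,0,0,0,0]' 50; python3 go.py .5559 .1719 .082 -5.25
```

```text
clock: 6.0
eef_pos: [0.4919, 0.1869, 0.0813]
eef_rot: [0.716, 0.698, 0.0, 0.0]
wrist_force: [-0.0, -0.6, -5.5]
opening: 0.0115
grasp_force: 50.0
t 6.0 shift [-0.0534  0.2574 -0.0027] turn [0.     0.     0.0106] rows 1.3 0.4
```

```bash
python3 -m inch '[-0.012,0.08,0,0,0,0.004,0, -0.025,0.16,0,0,0,0.0106,0, -0.048,0.21,0,0,0,0.0106,0, -0.048,0.24,0,0,0,0.0106,0, -0.048,0.257,0,0,0,0.0106,0, -0.048,0.257,0,0,0,0.0106,0, -0.048,0.257,0.02,0,0,0.0106,0, -0.048,0.257,0.033,0,0,0.0106,0, -0.048,0.257,0.036,0,0,0.0106,0, -0.048,0.257,0.036,0,0,0.0106,0]'; python3 - <<'E'
from h import *
d=snap('top','top2')
E
python3 go.py .5559 .1719 .073 -5.25
```

```text
clock: 7.0
eef_pos: [0.5553, 0.1737, 0.0731]
eef_rot: [0.739, 0.674, -0.0, 0.0]
wrist_force: [-3.8, -1.3, 8.5]
opening: 0.0114
grasp_force: 50.0
t 7.05 shift [-0.0069  0.0031  0.0002] turn [0.     0.0001 0.0001] rows 0.0 0.0
```

```bash
python3 -m inch '[0,0,0,0,0,0,0.5, 0,0,0,0,0,0,0.5, 0,0,0,0,0,0,0.5, 0,0,0,0,0,0,0.5, 0,0,0,0,0,0,0.5, 0,0,-0.2,0,0,0,0.5, 0,0,-0.4,0,0,0,0.5, 0,0,-0.6,0,0,0,0.4, 0,0,-0.75,0,0,0,0.2, 0,0,-0.95,0,0,0,0, 0,0,-0.95,0,0,0,0]'; python3 - <<'E'
from h import *
snap('top','top3'); snap('scene','scene3')
E
python3 t.py top3 .48 .615 0 .37;python3 t.py scene3 .48 .59 0 .37
python3 - <<'E'
from go import *
go(.49,.17,.30,-95.25)
im=load('scene3')['image'][80:320,220:540]; cv2.imwrite('pics/c3.png',cv2.resize(im,None,fx=2.4,fy=2.4))
E
```

```text
clock: 8.15
eef_pos: [0.558, 0.1755, 0.3166]
eef_rot: [0.739, 0.674, 0.005, 0.002]
wrist_force: [0.6, 1.3, -0.7]
opening: 0.0182
grasp_force: 0.0
handle rect [527.9 321.4] [20.8 20. ] 84.31 n 107 z 0.1004
 post [568.2 298.6] [38.4 19.9] 101 0.0992
handle rect [553.1 169. ] [297.2  22.2] 84.57 n 1005 z 0.0984
 post [524.5 320.5] [24.8 23.9] 138 0.1018
 post [497.5  25.5] [21.8 23.1] 165 0.1002
 post [581.   18.5] [22.4 19.9] 126 0.1012
t 8.25 shift [-0.0391 -0.2627  0.0422] turn [ 2.0e-04 -4.0e-04  2.5e-01] rows 1.3 10.5
```

View pics/c3.png

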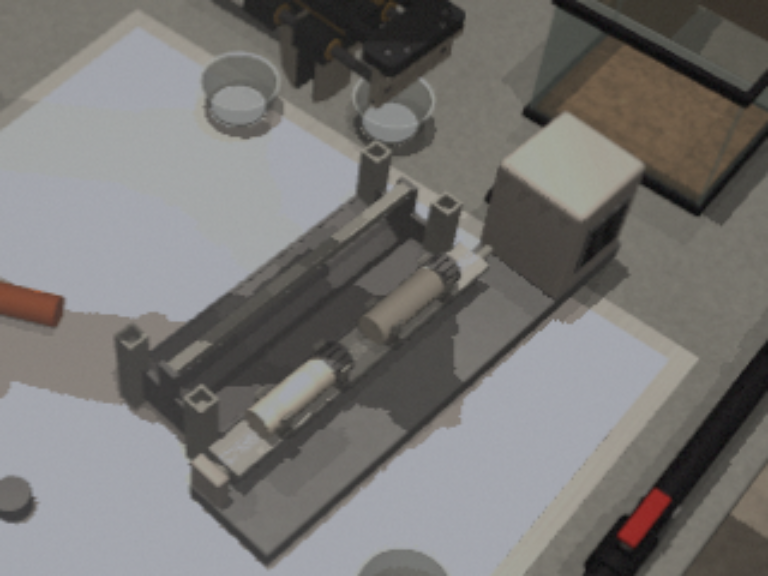

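The crop shows the tray standing square against the bar, with its handle running from (150,370) to (410,190). Both tubes are still in their clips, at (290,395) and (405,305). The measured centre is about 76 mm in front of the bar, so step 1 is met.

```bash
cat > b.py <<'E'
import sys; from go import *
# bar-frame target: xb yb z yaw
def bar(xb,yb):
    c=np.array([.6306,.165]);a=np.radians(84.75);y=np.array([np.cos(a),np.sin(a)]);x=np.array([y[1],-y[0]]); return c+xb*x+yb*y
if __name__=='__main__':
    v=list(map(float,sys.argv[1:])); p=bar(v[0],v[1]); print(p); go(*p,v[2],v[3] if len(v)>3 else -95.25)
E
python3 b.py .033 -.0665 .15
```

```text
[0.6573767  0.09575942]
t 8.25 shift [-0.2738  0.4298  0.6437] turn [ 2.0e-04 -4.0e-04  2.5e-01] rows 4.1 10.5
```

```bash
python3 -m inch '[-0.27,0.43,0.3,0,0,0.25,0, -0.27,0.43,0.3,0,0,0.25,0, -0.27,0.43,0.3,0,0,0.25,0, -0.27,0.43,0.3,0,0,0.25,0, -0.27,0.43,0.3,0,0,0.25,0, -0.27,0.43,0.3,0,0,0.25,0, -0.27,0.43,0.3,0,0,0.25,0, -0.27,0.43,0.3,0,0,0.25,0, -0.27,0.43,0.6,0,0,0.25,0, -0.27,0.43,0.6,0,0,0.25,0, -0.27,0.43,0.6,0,0,0.25,0, -0.27,0.43,0.6,0,0,0.25,0]'; python3 b.py .033 -.0665 .061
```

```text
clock: 9.45
eef_pos: [0.655, 0.0959, 0.1568]
eef_rot: [0.999, -0.046, -0.002, 0.001]
wrist_force: [-0.5, 0.7, -0.1]
opening: 0.0002
grasp_force: 0.0
[0.6573767  0.09575942]
t 9.45 shift [ 0.011  -0.001   0.3831] turn [ 0.0003  0.0007 -0.0001] rows 1.9 0.0
```

Lower, then take a look before pushing.

```bash
python3 -m inch '[0.011,0,0.15,0,0,0,0, 0.011,0,0.25,0,0,0,0, 0.011,0,0.33,0,0,0,0, 0.011,0,0.38,0,0,0,0, 0.011,0,0.38,0,0,0,0, 0.011,0,0.38,0,0,0,0]'; python3 b.py .033 -.0665 .061; python3 - <<'E'
from h import *
d=snap('scene','s4'); im=d['image'][130:330,270:530]; cv2.imwrite('pics/c4.png',cv2.resize(im,None,fx=3,fy=3))
E
```

```text
clock: 10.05
eef_pos: [0.6598, 0.0962, 0.0653]
eef_rot: [0.999, -0.045, 0.0, -0.0]
wrist_force: [-0.3, 0.6, 0.8]
opening: 0.0005
grasp_force: 0.0
[0.6573767  0.09575942]
t 10.05 shift [-0.0095  0.0027  0.017 ] turn [-0.     -0.0001  0.0001] rows 0.1 0.0
```

View pics/c4.png

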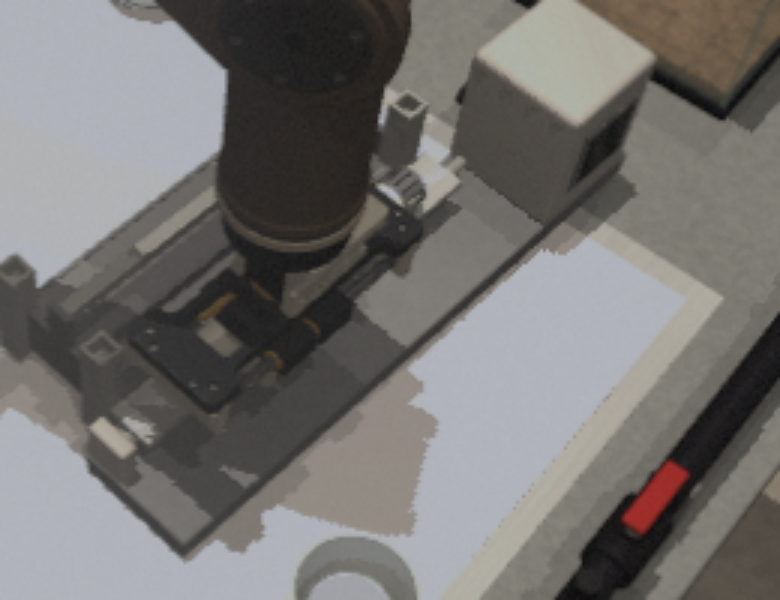

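The crop shows the closed fingers behind tube A, with the gripper body clear of the housing and the posts. Next I push.

```bash
python3 -m inch '[-0.01,0.002,0.016,0,0,0,0, -0.03,0.002,0.016,0,0,0,0, -0.045,0.002,0.016,0,0,0,0, -0.055,0.002,0.016,0,0,0,0, -0.065,0.002,0.016,0,0,0,0, -0.075,0.002,0.016,0,0,0,0, -0.085,0.002,0.016,0,0,0,0, -0.095,0.002,0.016,0,0,0,0, -0.105,0.002,0.016,0,0,0,0, -0.115,0.002,0.016,0,0,0,0, -0.125,0.002,0.016,0,0,0,0]'; python3 -m inch '[-0.01,0,0,0,0,0,0, -0.02,0,0,0,0,0,0, -0.03,0,0,0,0,0,0, -0.04,0,0,0,0,0,0, -0.05,0,0,0,0,0,0, -0.06,0,0,0,0,0,0, -0.07,0,0,0,0,0,0, -0.08,0,0,0,0,0,0, -0.08,0,0,0,0,0,0]'; python3 b.py .033 -.0665 .13; python3 - <<'E'
from h import *
d=snap('wrist','w5'); 
E
```

```text
clock: 11.2
eef_pos: [0.6303, 0.0986, 0.0622]
eef_rot: [0.999, -0.046, 0.002, -0.0]
wrist_force: [3.1, 0.2, 3.3]
opening: 0.0006
grasp_force: 2.1
clock: 12.1
eef_pos: [0.6071, 0.1003, 0.0602]
eef_rot: [0.999, -0.046, -0.001, 0.0]
wrist_force: [-0.3, -0.7, -0.6]
opening: 0.0005
grasp_force: 0.0
[0.6573767  0.09575942]
t 12.1 shift [ 2.014e-01 -1.000e-04 -2.795e-01] turn [0.0001 0.0003 0.    ] rows 1.7 0.0
```

```bash
python3 -m inch '[0,0,-0.14,0,0,0,0, 0,0,-0.28,0,0,0,0, 0.05,0,-0.36,0,0,0,0, 0.2,-0.15,-0.4,0,0,0,0, 0.2,-0.35,-0.4,0,0,0,0, 0.2,-0.532,-0.4,0,0,0,0, 0.2,-0.532,-0.4,0,0,0,0, 0.2,-0.532,-0.4,0,0,0,0]'; python3 b.py .033 .0665 .061; python3 - <<'E'
from h import *
d=snap('scene','s6'); e=snap('top','top6')
a=cv2.resize(d['image'][130:330,250:520],(540,400)); b=cv2.resize(e['image'][160:310,150:420],(540,300)); cv2.imwrite('pics/c6.png',np.vstack([a,b])[:600] if 0 else np.hstack([cv2.resize(a,(400,296)),cv2.resize(b,(400,296))]))
E
```

```text
clock: 12.95
eef_pos: [0.6695, 0.2303, 0.16]
eef_rot: [0.999, -0.044, -0.001, -0.0]
wrist_force: [-0.1, -0.9, 0.2]
opening: 0.0004
grasp_force: 0.0
[0.66954642 0.22820147]
t 12.95 shift [0.0016 0.0083 0.3961] turn [-0.      0.0002  0.0005] rows 2.0 0.0
```

View pics/c6.png

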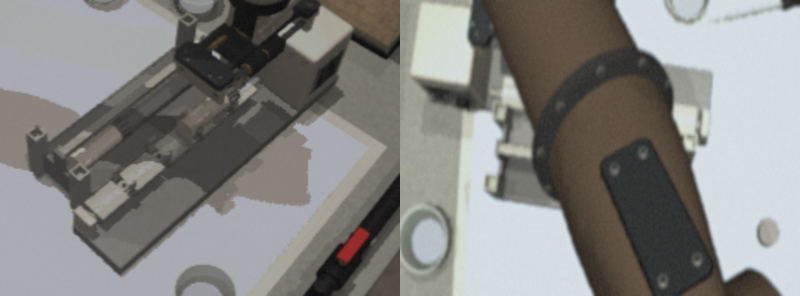

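Tube A now lies in the tray at (95,145) in the left half of the crop. Tube B is next.

```bash
python3 -m inch '[0,0.008,0.1,0,0,0,0, 0,0.008,0.2,0,0,0,0, 0,0.008,0.28,0,0,0,0, 0,0.008,0.35,0,0,0,0, 0,0.008,0.396,0,0,0,0, 0,0.008,0.396,0,0,0,0, 0,0.008,0.396,0,0,0,0]'; python3 -m inch '[-0.02,0,0,0,0,0,0, -0.035,0,0,0,0,0,0, -0.045,0,0,0,0,0,0, -0.055,0,0,0,0,0,0, -0.065,0,0,0,0,0,0, -0.075,0,0,0,0,0,0, -0.085,0,0,0,0,0,0, -0.095,0,0,0,0,0,0, -0.105,0,0,0,0,0,0, -0.115,0,0,0,0,0,0, -0.125,0,0,0,0,0,0, -0.135,0,0,0,0,0,0, -0.145,0,0,0,0,0,0, -0.155,0,0,0,0,0,0, -0.165,0,0,0,0,0,0, -0.175,0,0,0,0,0,0, -0.185,0,0,0,0,0,0, -0.195,0,0,0,0,0,0, -0.2,0,0,0,0,0,0]'; python3 b.py .033 .0665 .13
```

```text
clock: 13.75
eef_pos: [0.6706, 0.2255, 0.0623]
eef_rot: [0.999, -0.046, 0.0, 0.0]
wrist_force: [-0.2, 0.6, -0.5]
opening: 0.0004
grasp_force: 0.0
clock: 15.65
eef_pos: [0.6189, 0.2307, 0.061]
eef_rot: [0.999, -0.046, -0.001, 0.0]
wrist_force: [-0.6, 0.4, -0.5]
opening: 0.0003
grasp_force: 0.0
[0.66954642 0.22820147]
t 15.65 shift [ 0.202  -0.0081 -0.2763] turn [0.0001 0.0003 0.0001] rows 1.7 0.0
```

```bash
python3 -m inch '[0,0,-0.2,0,0,0,0, 0,0,-0.4,0,0,0,0, 0,0,-0.6,0,0,0,0, -0.2,0.1,-0.8,0,0,0,0, -0.4,0.2,-1,0,0,0,0, -0.64,0.3,-1,0,0,0,0.2, -0.64,0.3,-1,0,0,0,0.4, -0.64,0.3,-1,0,0,0,0.5, -0.64,0.3,-1,0,0,0,0.5]'; python3 - <<'E'
from h import *
d=snap('wrist','w7'); W=cloud(d)
from t import tray
tray(W,[.48,.595,0,.37])
m=(W[...,0]>.5)&(W[...,0]<.6)&(W[...,1]>.04)&(W[...,1]<.31)&(W[...,2]>.047)&(W[...,2]<.064)
n,lab,st,_=cv2.connectedComponentsWithStats(m.astype(np.uint8))
for j in range(1,n):
    if st[j,4]>60: P=W[lab==j]; print(np.round(P.min(0),3),np.round(P.max(0),3),st[j])
E
python3 go.py .553 .171 .16 -5.25
```

```text
clock: 16.55
eef_pos: [0.4531, 0.1704, 0.3127]
eef_rot: [0.999, -0.046, 0.001, 0.0]
wrist_force: [1.5, 0.1, 0.1]
opening: 0.0278
grasp_force: 0.0
handle rect [555.  171.5] [296.1  20.1] 84.58 n 3900 z 0.0973
 post [582.9  20.4] [21.7 20.8] 693 0.0998
 post [526.9 322.7] [20.8 19.4] 517 0.0996
 post [499.5  28.1] [21.7 18.9] 497 0.1007
[0.565 0.189 0.047] [0.58  0.289 0.056] [207  96  91   5 436]
[0.553 0.053 0.047] [0.567 0.153 0.057] [330  96  92   5 410]
[0.544 0.191 0.047] [0.56  0.291 0.058] [207 113  91  10 743]
[0.53  0.055 0.047] [0.548 0.155 0.059] [330 113  91  10 762]
t 16.6 shift [ 0.3929 -0.038   0.6083] turn [ 1.0e-04 -1.0e-04 -2.5e-01] rows 3.6 10.5
```

View pics/w7.png

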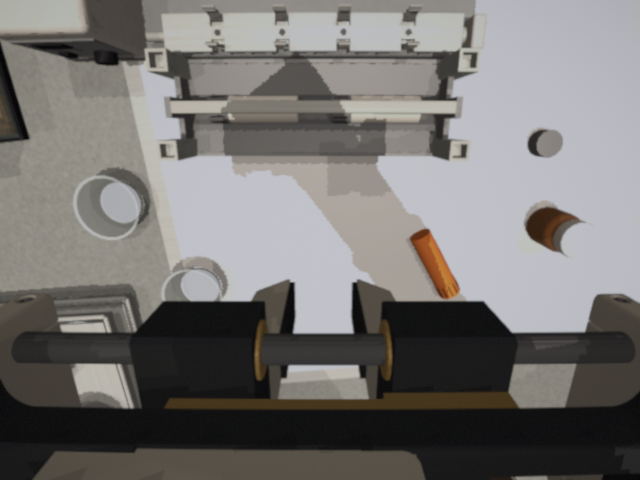

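The wrist view shows both tubes in the trough under the handle, at (265,108) and (385,110), and the clips empty. The tray is still centred, at (0.555, 0.1715) with yaw 84.6°. I'll grasp it now.

```bash
python3 -m inch '[0.4,-0.018,0.5,0,0,-0.25,0.5, 0.4,-0.018,0.5,0,0,-0.25,0.5, 0.4,-0.018,0.5,0,0,-0.25,0.5, 0.4,-0.018,0.5,0,0,-0.25,0.5, 0.4,-0.018,0.5,0,0,-0.25,0.5, 0.4,-0.018,0.5,0,0,-0.25,0.5, 0.4,-0.018,0.5,0,0,-0.25,0.5, 0.4,-0.018,0.5,0,0,-0.25,0.5, 0.4,-0.018,0.5,0,0,-0.25,0.5, 0.4,-0.018,0.5,0,0,-0.25,0.5, 0.4,-0.018,0.6,0,0,-0.25,0.5, 0.4,-0.018,0.6,0,0,-0.25,0.5, 0.4,-0.018,0.6,0,0,-0.25,0.5]'; python3 go.py .555 .1715 .073 -5.25
```

```text
clock: 17.9
eef_pos: [0.5541, 0.166, 0.1605]
eef_rot: [0.74, 0.673, -0.001, -0.001]
wrist_force: [0.2, -0.1, 0.5]
opening: 0.0455
grasp_force: 0.0
t 17.9 shift [0.0224 0.0023 0.35  ] turn [-0.0005  0.     -0.0004] rows 1.8 0.0
```

```bash
python3 -m inch '[0.02,0.002,0.15,0,0,0,0.5, 0.02,0.002,0.25,0,0,0,0.5, 0.02,0.002,0.35,0,0,0,0.5, 0.02,0.002,0.35,0,0,0,0.5, 0.02,0.002,0.35,0,0,0,0, 0.02,0.002,0.35,0,0,0,0, 0.02,0.002,0.35,0,0,0,0, 0.02,0.002,0.35,0,0,0,0, 0.02,0.002,0.35,0,0,0,0, 0.02,0.002,0.35,0,0,0,0, 0.02,0.002,0.35,0,0,0,0, 0.02,0.002,0.35,0,0,0,0, 0.02,0.002,0.35,0,0,0,0]' 60; python3 go.py .555 .1715 .073 -5.25
```

```text
clock: 19.2
eef_pos: [0.555, 0.1711, 0.0747]
eef_rot: [0.739, 0.674, 0.0, 0.0]
wrist_force: [-2.6, -0.6, 6.5]
opening: 0.0114
grasp_force: 60.0
t 19.2 shift [ 0.0017 -0.0001  0.0067] turn [ 0.  0. -0.] rows 0.0 0.0
```

```bash
python3 -m inch '[0,0,-0.02,0,0,0,0, 0,0,-0.06,0,0,0,0, 0,0,-0.14,0,0,0,0, 0,0,-0.25,0,0,0,0, 0,0,-0.36,0,0,0,0, 0,0,-0.48,0,0,0,0, 0,0,-0.6,0,0,0,0, 0,0,-0.72,0,0,0,0, 0,0,-0.82,0,0,0,0, 0,0,-0.9,0,0,0,0, 0,0,-0.95,0,0,0,0, 0,0,-0.95,0,0,0,0]'; python3 go.py .5564 -.2986 .29 -78.1
```

```text
clock: 20.4
eef_pos: [0.5555, 0.1713, 0.3133]
eef_rot: [0.739, 0.674, 0.001, 0.001]
wrist_force: [-0.1, -0.2, -6.5]
opening: 0.0114
grasp_force: 60.0
t 20.4 shift [-1.8715  0.1754  0.0919] turn [ 2.000e-04 -4.000e-04  2.024e-01] rows 9.4 8.5
```

```bash
python3 -m inch '[-0.03,0,0,0,0,0.004,0, -0.09,0.01,0,0,0,0.012,0, -0.17,0.02,0,0,0,0.022,0, -0.27,0.03,0,0,0,0.034,0, -0.38,0.04,0,0,0,0.046,0, -0.5,0.05,0,0,0,0.058,0, -0.62,0.06,0,0,0,0.07,0, -0.74,0.07,0,0,0,0.082,0, -0.84,0.08,0,0,0,0.092,0, -0.92,0.085,0,0,0,0.1,0, -0.92,0.085,0,0,0,0.1,0]'; python3 go.py .5564 -.2986 .29 -78.1
```

```text
clock: 21.5
eef_pos: [0.5548, -0.065, 0.3112]
eef_rot: [0.913, 0.409, -0.001, 0.001]
wrist_force: [-0.1, -0.4, -7.3]
opening: 0.0115
grasp_force: 60.0
t 21.5 shift [-0.6923  0.6271  0.0867] turn [0.0002 0.0003 0.1009] rows 4.7 4.2
```

```bash
python3 -m inch '[-0.02,0.02,0,0,0,0.004,0, -0.07,0.06,0,0,0,0.012,0, -0.14,0.13,0,0,0,0.022,0, -0.22,0.2,0,0,0,0.034,0, -0.31,0.28,0,0,0,0.046,0, -0.4,0.36,0,0,0,0.058,0, -0.49,0.44,0,0,0,0.07,0, -0.57,0.52,0.03,0,0,0.082,0, -0.64,0.58,0.06,0,0,0.092,0, -0.68,0.615,0.08,0,0,0.101,0, -0.692,0.627,0.087,0,0,0.101,0, -0.692,0.627,0.087,0,0,0.101,0, -0.692,0.627,0.087,0,0,0.101,0]'; python3 go.py .5564 -.2986 .29 -78.1; python3 - <<'E'
from h import *
from t import tray
from m import rect
for n in('wrist','top','scene'):
    W=cloud(snap(n,n+'8')); print(n)
    tray(W,[.33,.8,-.46,-.12],.320)
    m=(W[...,0]>.33)&(W[...,0]<.8)&(W[...,1]>-.46)&(W[...,1]<-.12)&(W[...,2]<.33)&(W[...,2]>.29);print(np.nanmax(W[...,2][m]),m.sum())
E
```

```text
clock: 22.8
eef_pos: [0.5594, -0.2922, 0.29]
eef_rot: [0.994, 0.109, 0.0, -0.0]
wrist_force: [0.4, -0.4, -5.7]
opening: 0.0115
grasp_force: 60.0
t 22.8 shift [-0.0174  0.0224 -0.0002] turn [-0.0002 -0.0001  0.0017] rows 0.1 0.1
wrist
handle rect [ 614.5 -272.9] [127.3  44.5] 20.78 n 11820 z 0.3123
 post [ 529.5 -298.5] [19.9 11.7] 849 0.3121
0.32999087820979456 13202
top
handle rect [ 472.  -308.2] [115.1  21.2] 14.77 n 570 z 0.314
 post [ 713.6 -299.7] [20.7 23.2] 167 0.316
 post [ 695.1 -218.2] [21.5 20.7] 166 0.3163
 post [ 655.4 -269.4] [101.9  20.5] 459 0.3142
 post [ 425.  -364.2] [21.8 21.9] 188 0.3167
 post [ 407.4 -282.3] [20.5 22.3] 170 0.3162
0.3253940463537712 1899
scene
handle rect [ 634.4 -282.8] [146.6  46.5] 7.47 n 1225 z 0.3134
 post [ 447.8 -320.3] [68.1 20.3] 426 0.3136
 post [ 423.9 -366.4] [23.7 19.7] 300 0.3149
 post [ 694.7 -220.3] [20.9 19.8] 309 0.3155
 post [ 712.7 -301.5] [20.8 20.1] 343 0.3154
posts centre [ 569.7 -302.1] yaw 17.11
0.3295773054778763 2956
```

View pics/wrist8.png

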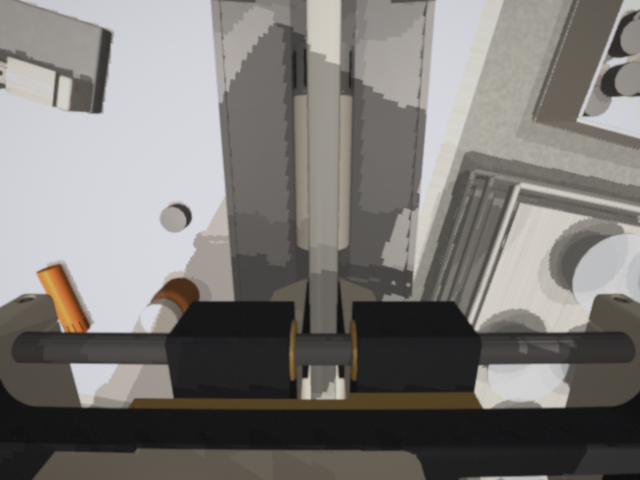

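The wrist view shows the held tray over the lower tray, with tube A at (322,170) still in its trough. The top and scene cameras agree on the correction: about (-3, -7) mm and -0.7°.

```bash
python3 go.py .5562 -.2992 .195 -78.2
```

```text
t 22.95 shift [-0.0189  0.0242  0.3817] turn [-0.     -0.0001  0.002 ] rows 1.9 0.1
```

```bash
python3 -m inch '[-0.01,0.012,0.03,0,0,0.001,0, -0.019,0.024,0.1,0,0,0.002,0, -0.019,0.024,0.18,0,0,0.002,0, -0.019,0.024,0.26,0,0,0.002,0, -0.019,0.024,0.32,0,0,0.002,0, -0.019,0.024,0.36,0,0,0.002,0, -0.019,0.024,0.38,0,0,0.002,0, -0.019,0.024,0.38,0,0,0.002,0, -0.019,0.024,0.38,0,0,0.002,0]'; python3 - <<'E'
from h import *
from t import tray
from go import go
go(.5562,-.2992,.195,-78.2)
for n in('top','scene'):
    W=cloud(snap(n,n+'9')); print(n)
    tray(W,[.33,.8,-.46,-.12],.226)
d=load('scene9'); cv2.imwrite('pics/c9.png',cv2.resize(d['image'][200:470,20:340],None,fx=2.2,fy=2.2))
E
```

```text
clock: 23.85
eef_pos: [0.5561, -0.3005, 0.1957]
eef_rot: [0.995, 0.102, 0.0, 0.0]
wrist_force: [0.1, -0.1, -6.3]
opening: 0.0115
grasp_force: 60.0
t 23.85 shift [ 0.0016 -0.0049  0.0027] turn [ 0.0001 -0.0001 -0.0004] rows 0.0 0.0
top
handle rect [ 469.1 -319.9] [113.8  21.9] 9.45 n 454 z 0.2194
 post [ 709.7 -310.7] [21.1 23.8] 140 0.2231
 post [ 693.3 -228.7] [20.9 22.8] 146 0.2221
 post [ 652.2 -281.4] [103.   21.2] 392 0.22
 post [ 421.  -370.8] [21.  22.6] 146 0.2217
 post [ 403.9 -287.9] [18.8 23.1] 133 0.2231
scene
handle rect [ 632.2 -283.3] [140.8  26.6] 6.98 n 871 z 0.2192
 post [ 446.4 -330.9] [75.4 17.5] 195 0.2187
 post [ 419.7 -372.1] [23.  20.6] 264 0.2212
 post [ 692.9 -229.9] [20.7 21.5] 265 0.2211
 post [ 709.1 -312.2] [21.7 20.9] 285 0.2214
posts centre [ 567.  -311.3] yaw 16.71
```

View pics/c9.png

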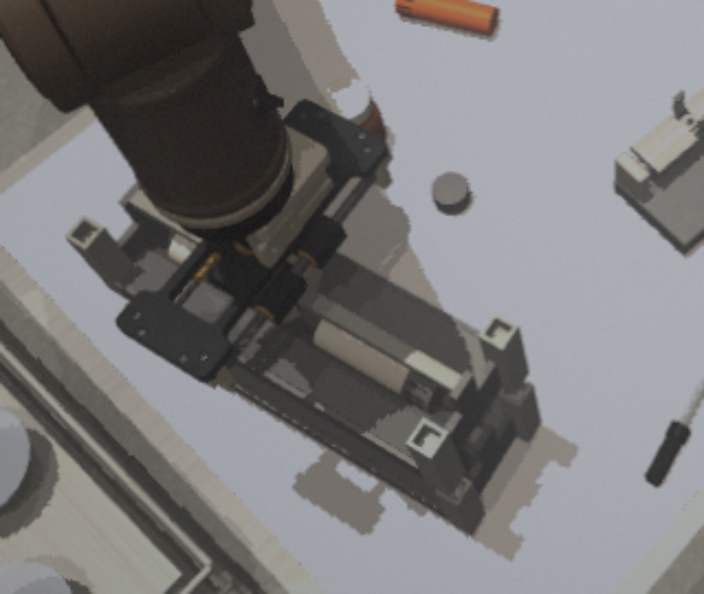

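The crop shows the four held posts directly above the lower ones, with the tube at (360,360) in the trough. What remains is about 1 mm in y and 0.25°.

```bash
python3 -m inch '[0.001,-0.004,0,0,0,-0.0007,0, 0.001,-0.004,0.02,0,0,-0.0007,0, 0.001,-0.004,0.04,0,0,-0.0007,0, 0.001,-0.004,0.055,0,0,-0.0007,0, 0.001,-0.004,0.065,0,0,-0.0007,0, 0.001,-0.004,0.075,0,0,-0.0007,0, 0.001,-0.004,0.08,0,0,-0.0007,0, 0.001,-0.004,0.08,0,0,-0.0007,0]'
```

```text
clock: 24.75
eef_pos: [0.5556, -0.2993, 0.1748]
eef_rot: [0.995, 0.104, -0.0, -0.0]
wrist_force: [-0.4, 0.2, -5.7]
opening: 0.0114
grasp_force: 60.0
```

```bash
python3 -m inch '[0,0,0.008,0,0,0,0, 0,0,0.016,0,0,0,0, 0,0,0.024,0,0,0,0, 0,0,0.03,0,0,0,0, 0,0,0.034,0,0,0,0, 0,0,0.036,0,0,0,0, 0,0,0.036,0,0,0,0]'
```

```text
clock: 25.45
eef_pos: [0.5556, -0.2994, 0.166]
eef_rot: [0.995, 0.104, -0.0, 0.0]
wrist_force: [-0.5, 1.5, -5.1]
opening: 0.0117
grasp_force: 60.0
```

```bash
python3 -m inch '[0,0,0.004,0,0,0,0, 0,0,0.006,0,0,0,0, 0,0,0.008,0,0,0,0, 0,0,0.008,0,0,0,0]'
```

```text
clock: 25.85
eef_pos: [0.556, -0.2996, 0.1656]
eef_rot: [0.995, 0.104, 0.001, 0.001]
wrist_force: [-4.4, 1.3, 7.9]
opening: 0.0112
grasp_force: 60.0
```

Contact came at the expected height, so the feet are home. I release and check.

```bash
python3 -m inch '[0,0,0,0,0,0,0.45, 0,0,0,0,0,0,0.45, 0,0,0,0,0,0,0.45, 0,0,0,0,0,0,0.45, 0,0,0,0,0,0,0.45, 0,0,-0.1,0,0,0,0.45, 0,0,-0.3,0,0,0,0.45, -0.1,0,-0.5,0,0,0,0.45, -0.4,0,-0.7,0,0,0,0.45, -0.6,0,-0.7,0,0,0,0.45, -0.7,0,-0.7,0,0,0,0.45, -0.7,0,-0.7,0,0,0,0.45, -0.7,0,-0.7,0,0,0,0.45]'; python3 - <<'E'
from h import *
from t import tray
for n in('wrist','top','scene'):
    W=cloud(snap(n,n+'10')); print(n)
    tray(W,[.33,.8,-.46,-.12],.196)
d=load('scene10'); cv2.imwrite('pics/c10.png',cv2.resize(d['image'][200:470,20:340],None,fx=2.2,fy=2.2))
E
```

```text
clock: 27.15
eef_pos: [0.3824, -0.3368, 0.34]
eef_rot: [0.995, 0.102, 0.0, 0.001]
wrist_force: [1.2, -0.0, 0.1]
opening: 0.0416
grasp_force: 0.0
wrist
handle rect [ 482.4 -314. ] [145.   18.7] 11.56 n 2807 z 0.1882
 post [ 402.8 -287.8] [20.  19.6] 622 0.1905
 post [ 419.9 -369.7] [20.3 20.2] 647 0.1914
top
handle rect [ 556.5 -297.5] [296.7  20.3] 11.96 n 1025 z 0.1897
 post [ 710.2 -309.6] [19.2 22.6] 119 0.1922
 post [ 692.3 -226.5] [21.5 22.6] 136 0.192
 post [ 422.3 -369.5] [18.5 23. ] 117 0.1914
 post [ 403.7 -287.1] [19.2 20.2] 119 0.1917
posts centre [ 557.1 -298.2] yaw -168.19
scene
handle rect [ 554.4 -299.5] [298.5  20.7] 12.05 n 1536 z 0.1892
 post [ 401.8 -289.8] [25.5 21.2] 232 0.1911
 post [ 419.7 -371.2] [23.5 20.7] 239 0.1914
 post [ 691.8 -227.8] [21.2 21.6] 244 0.1914
 post [ 709.2 -309.9] [21.6 20.8] 267 0.1917
posts centre [ 555.6 -299.7] yaw 12.01
```

View pics/c10.png

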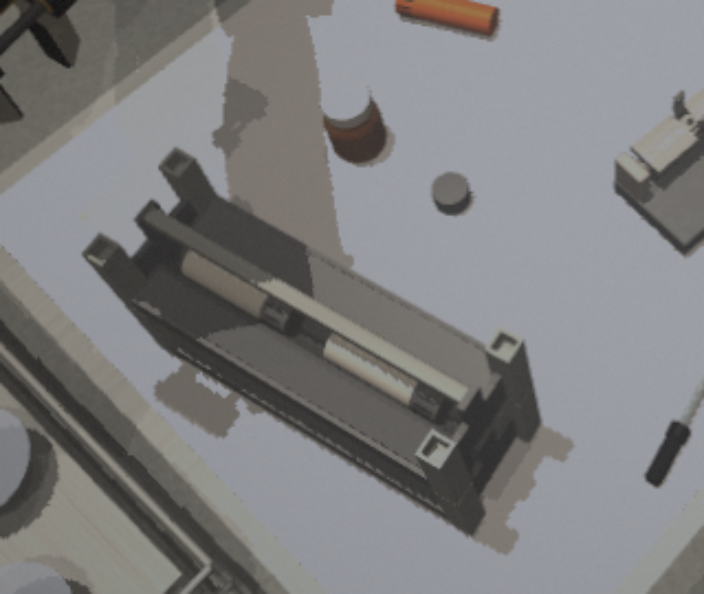

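The crop shows the tray fully stacked, with both tubes in its trough at (235,285) and (380,370) and the gripper clear. The handle sits 91 mm above where the lower one was measured, within about 1 mm horizontally. The job can be handed in.

```bash
python3 -c "
from station import env
print(env.sign_off())"
```

```text
the job is handed in; nothing more can be done
None
```

I rolled both tubes into the tray, stacked it fully home on the lower tray (handle 91 mm above, within about 1 mm sideways), released it and handed the job in at about 27 s; no verdict was returned.

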